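Lock the cleaned burr carrier back into the coffee grinder

ROBOT

A 6-joint arm with a two-finger parallel gripper is mounted at the origin on a cart in front of the work surface, level with it; the furniture and walls round the work are solid. World frame = base frame: x ahead of the robot, y to its left, z up, the work surface at z = 0. Lengths are in m, angles in degrees, forces in N, time in s.
With the tool pointing down it reaches from about 0.3 to 0.775 m from the base axis. Payload 14.6 kg.
Tool frame: the origin (TCP) lies at the very end of the fingers, on their centre line; the grasp point (between the pads) lies env.grip_depth behind it (env.grip_depth is the distance from the TCP to the grasp point, in m); z points along the fingers, y is the line along which they close (so a half turn about z gives the same grasp; the last joint's range is limited). The gripper opens to 85 mm and grips with 20 to 120 N. Pads are 22 mm wide; open, the fingers measure 114 mm over their backs; the gripper's body (76 mm by 85 mm) begins 54 mm behind the grasp point. The pads swing forward as they close: fully open they stand 13 mm farther back than shut.
Start: joints at [-3.816, 17.183, 87.147, -0, 75.671, -3.816], TCP at [0.55, -0, 0.211] pointing down, gripper open.
Joint ranges: [-173.82, 173.82], [-45.26, 126.66], [13.44, 144.39], [-59.66, 239.66], [0, 175.72], [-146.38, 146.38]. Speed limits (degrees/s): [127.2, 127.2, 147.25, 180, 180, 180].

INTERFACE

Orientations are given as [roll, pitch, yaw] about the fixed x, y, z axes, in that order (R = Rz(yaw) Ry(pitch) Rx(roll)).
In Python, from cell import monitor, imaging, order, env gives the robot as it stands.
- The arm moves only by the shell command python3 -m crank 'ROWS'. ROWS is JSON, a list of rows, each a list of 7 numbers: the shift along the tool's x, y, z in mm, then the turn, a rotation vector about the tool's x, y, z in rad, then the finger opening in mm, from 0 to 85.4. A call has 1 to 20 rows; each row is the pose to reach, as a shift and turn from the pose commanded when the call began, along the tool's axes at that moment; what a row does not reach only later rows make up. A row lasts 1/10 s, in which the tool goes at most 50 mm and 8.59 degrees, less where a joint would pass 70% of its speed; a pose out of reach is approached as far as the arm can. A call with a gripper value outside its range is refused whole. The fingers move at their own pace and stop on an object; the grip force is fixed at half the most. Time passes only in rows, so rows that repeat a pose let the fingers close. It gives the time, the measured TCP pose, the force, the opening and the grip force at its end, in the units of the state.
- monitor.get_state(): the state, without advancing time (a new reading comes with each control period).
- imaging.grab_frame(name): name is "scene" or "side" or "wrist"; returns the picture (480x640x3 uint8, red, green, blue); there is no depth.
- imaging.get_calibration(name): a dict with "K" (3x3 intrinsics, pixels), "cam_to_world" (4x4, takes a point from camera to world coordinates); the wrist camera has in their place "tool_from_camera" (4x4, takes a point from camera to tool coordinates, whose origin is the TCP and whose axes are the flange's). Camera axes: x right, y down, z forward; pixel columns grow to the right and rows downward; lengths in m; the calibration is good to about 2 mm. A picture is of the moment at which its call begins: read the wrist's pose just before it. get_calibration takes no time and is no camera call.
- order.hand_in(): hands the job in; it is judged then, once.
The state is a dict: "time_s": time; "q": joint angles; "qvel": joint speeds; "joint_torque": joint torques, N m; "position": TCP position; "tool_rot": TCP orientation; "wrist_force": force on the tool from outside, world axes, zero at the start; "wrist_torque": the same for the moment, N m; "gripper_width": finger opening in m; "grasp_force": force on a finger pad.
Only numpy, scipy, OpenCV 4.12 (cv2) and the standard library are available. Lean on these libraries where they do the work, as an engineer would, in place of code of your own. Each camera call takes 0.05 s, during which the arm holds its last target. There are 200 camera calls.

TASK

The coffee grinder has been cleaned and its upper burr carrier, the black ring with two side lugs and a bridge handle, still stands on the counter: put it back into the grinder's mouth with its lugs down through the two slots, push it against the sprung seat, turn it clockwise to the stop and ease off so that the lugs rise into their pockets and it stays locked when you let go. The slots stand wherever the grind setting was left, so feel for them and for the stop instead of forcing: push and twist lightly throughout, for the burr is brittle. Leave the brush, the tamper and the shot glass where they stand.

Things in the scene. Friction and masses are not known exactly. Their poses are not given: they have to be found in the camera images.
- burr_carrier: Black ring, loose, 0.11 to 0.22 kg, upright on the counter; 60 mm across, 24 mm high, lower edge chamfered (54 mm across at the underside, full width 4 mm up). Origin: centre of the underside, z up. Two equal lugs along +x and -x reach 38 mm from the axis, 24 degrees wide, 12 to 18 mm above the underside. Brittle: all the grinder's contact forces on it, added up, must stay below 45 N.
- handle (a point): Middle of the carrier's bridge handle, 48 mm above the carrier's underside, on its axis, axes as the carrier's. The bar runs along x: 56 mm long, 12 mm thick (y), 40 to 56 mm above the underside, on two legs at its ends. Pinch it across y; half a turn makes no difference.
- grinder: Grey coffee grinder, fixed, 215 x 130 mm, standing on the counter. Origin on the counter under the mouth's axis, z up, chute to -x. Its black setting ring on top (96 mm across, nothing taller near) holds the steel bayonet and stands up to 12 degrees either way from its middle setting: not measured, seen by the slots, too stiff for the carrier to turn; the bayonet turns with it.
- mouth (a point): Centre of the mouth's top face, 205 mm above the counter; axes as the grinder's. Bore 62.4 mm. At middle setting, anticlockwise from +x seen from above: lug slots 30 degrees wide centred at 50 and 230, locking pockets 30 wide at 0 and 180. So it locks 50 degrees clockwise (up to 6 more by play), at a hard stop. Anticlockwise of each slot is solid land; clockwise a rib 6 mm thick, then the pocket.
- seat (a point): Rest height of the sprung seat's top, 17.5 mm below the mouth, on its axis; 1.5 N per mm. Depths of the carrier's underside below the mouth: lugs meet the rim at 12 mm (drop if over the slots), seat met at 17.5, lugs pass under the ribs from 24 (10 N), track floor at 27. Eased off in the pockets (roof 3.5 mm below the mouth) it stays at 21.5, locked; not locked it rises to 19 or less.
- group_brush: Small oval cleaning brush lying on the counter, 86 x 30 mm, 22 mm high; bystander. Origin under its centre.
- tamper: Coffee tamper standing upright on the counter, 58 mm across, 90 mm high; bystander. Origin at the centre of its underside.
- shot_glass: Empty shot glass standing on the counter, 48 mm across, 61 mm high; bystander. Origin at the centre of its underside.
Mind the look-alikes: they are no part of the job. What is shaped like the burr_carrier but yellow is not meant.

How it is judged:
By the outcome, as a careful person would: the job done as asked, in the order asked, and still so for the second after the job is handed in, with the robot touching nothing.
It also fails if it takes over 64 s, if anything falls off the work surface, if the arm or the gripper's body presses on something with over 40 N, if the wrist force passes 120 N, or if a joint passes its speed limit or range.

## Working session

There is one attempt and no reset: what is moved stays moved. The work goes in short steps, Python scripts to look and compute and a shell command to move; the robot and the scene stay as the last step left them, time stands still between calls to the robot, and variables do not carry over. Pictures are saved under pics/ and viewed, at most 10 in all, crops included, and the job is handed in when it is done.

```bash
mkdir -p pics; ls; python3 - <<'E'
from cell import monitor, imaging, order, env
import cv2,numpy as np
s=monitor.get_state(); print(s, env.grip_depth)
ims=[]
for n in ["scene","side","wrist"]:
    f=imaging.grab_frame(n); cv2.imwrite(f"pics/{n}0.png",f[:,:,::-1])
    c=imaging.get_calibration(n); print(n,{k:np.round(v,4).tolist() for k,v in c.items() if k!='x' and not isinstance(v,str)})
E
```

```text
pics
{'time_s': 0.0, 'q': array([-3.81558483e+00,  1.72158683e+01,  8.71812825e+01, -1.25693156e-03,
        7.56735308e+01, -3.81509662e+00]), 'qvel': array([-0.0294299 , -0.06378674,  0.0095623 , -0.12245487, -0.09007311,
        0.01198833]), 'joint_torque': array([ 2.33377898e-03, -5.43485534e+01, -3.61782753e+01,  2.82532977e-05,
        4.14875918e-03, -3.55991256e-05]), 'position': array([5.49721221e-01, 1.30311818e-05, 2.10611799e-01]), 'tool_rot': array([-1.79929394e+02, -3.48816597e-03,  8.99998214e+01]), 'wrist_force': array([0.20910966, 0.2465091 , 0.40102303]), 'wrist_torque': array([-0.06784222, -0.03233666, -0.0240932 ]), 'grasp_force': 0.0, 'gripper_width': 0.08551991993963713} 0.0187
scene {'K': [[599.7542, 0.0, 319.5093], [0.0, 599.7542, 237.1558], [0.0, 0.0, 1.0]], 'cam_to_world': [[0.7651, -0.445, 0.4653, -0.117], [-0.6437, -0.5119, 0.5689, -0.8023], [-0.015, -0.7348, -0.6781, 1.0302], [0.0, 0.0, 0.0, 1.0]]}
side {'K': [[543.8726, 0.0, 320.4294], [0.0, 543.8726, 244.7755], [0.0, 0.0, 1.0]], 'cam_to_world': [[0.9768, -0.1243, 0.1743, 0.2906], [-0.2134, -0.6298, 0.7469, -0.8466], [0.017, -0.7668, -0.6417, 0.8084], [0.0, 0.0, 0.0, 1.0]]}
wrist {'K': [[380.5104, 0.0, 314.9361], [0.0, 380.5104, 235.4267], [0.0, 0.0, 1.0]], 'tool_from_camera': [[0.0002, -0.9518, -0.3067, 0.0775], [1.0, 0.0002, 0.0002, -0.0009], [-0.0001, -0.3067, 0.9518, -0.1622], [0.0, 0.0, 0.0, 1.0]]}
```

View pics/scene0.png

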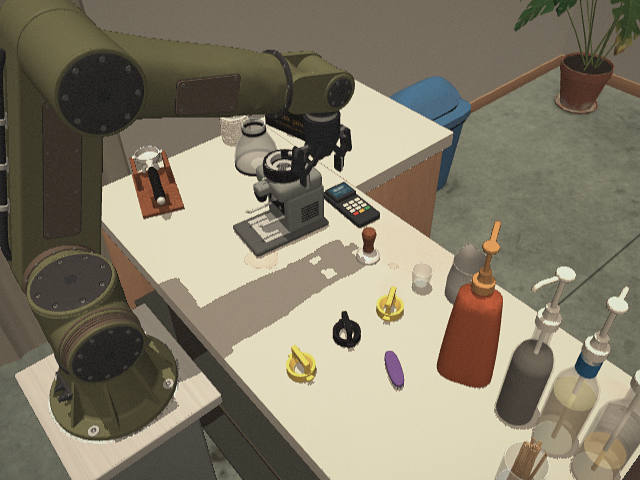

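View pics/side0.png

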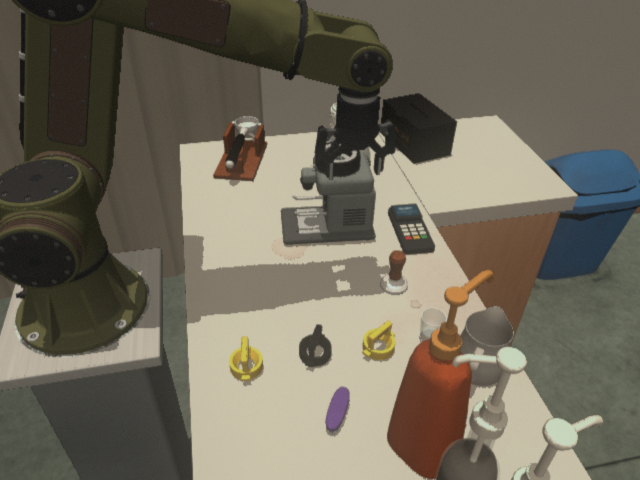

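View pics/wrist0.png

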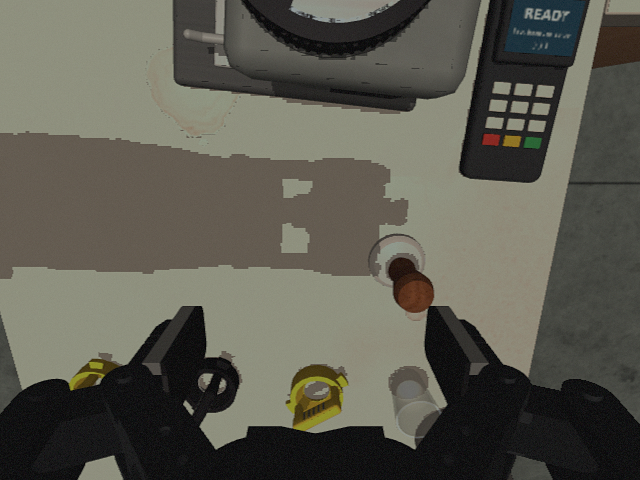

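The black carrier is at about (347,330) in scene, (315,345) in side and (213,385) in wrist. The grinder ring is at about (288,165) in scene and (343,160) in side. Two yellow decoys flank the carrier.

```bash
cat > h.py <<'E'
import numpy as np,cv2
from cell import monitor, imaging, env
from scipy.spatial.transform import Rotation as R
def cam(n,s=None):
    c=imaging.get_calibration(n); K=np.array(c["K"])
    if n!="wrist": return K,np.array(c["cam_to_world"])
    s=s or monitor.get_state(); T=np.eye(4); T[:3,:3]=R.from_euler('xyz',s["tool_rot"],degrees=True).as_matrix(); T[:3,3]=s["position"]
    return K,T@np.array(c["tool_from_camera"])
def ray(C,p):
    K,T=C; p=np.atleast_2d(p).astype(float)
    return T[:3,3],(np.c_[p,np.ones(len(p))]@np.linalg.inv(K).T)@T[:3,:3].T
def plane(C,p,z):
    o,d=ray(C,p); return o+d*((z-o[2])/d[:,2])[:,None]
def proj(C,X):
    K,T=C; X=np.atleast_2d(X); c=(X-T[:3,3])@T[:3,:3]; u=c@K.T; return u[:,:2]/u[:,2:]
def tri(A,p,B,q):
    o1,d1=ray(A,p); o2,d2=ray(B,q); d1=d1[0]/np.linalg.norm(d1);d2=d2[0]/np.linalg.norm(d2)
    t=np.linalg.lstsq(np.c_[d1,-d2],o2-o1,rcond=None)[0]; a=o1+d1*t[0];b=o2+d2*t[1]; return (a+b)/2,np.linalg.norm(a-b)
def blob(f,box,thr=60):
    x0,y0,x1,y1=box; m=(f[y0:y1,x0:x1].max(2)<thr).astype(np.uint8)
    n,l,st,ce=cv2.connectedComponentsWithStats(m); k=1+np.argmax(st[1:,4])
    return st[k][:5]+np.array([x0,y0,0,0,0]), ce[k]+[x0,y0], np.argwhere(l==k)[:,::-1]+[x0,y0]
E
python3 - <<'E'
from h import *
np.set_printoptions(precision=4,suppress=True)
S,D,W=cam("scene"),cam("side"),cam("wrist")
f={n:cv2.imread(f"pics/{n}0.png")for n in("scene","side","wrist")}
bs=blob(f["scene"],(325,300,370,355)); bd=blob(f["side"],(292,318,340,370)); bw=blob(f["wrist"],(190,340,250,415))
for b in(bs,bd,bw): print(b[0],b[1])
print("carrier",tri(S,bs[1],D,bd[1]), plane(W,[215,383],.024))
print("mouth rough", plane(S,[283,165],.205),plane(D,[340,160],.205),tri(S,[283,165],D,[340,160]))
E
```

```text
[333 312  28  36 576] [346.4306 331.5382]
[324 359   1   1   1] [324. 359.]
[ 190  340   49   75 2418] [210.2374 380.5802]
carrier (array([ 0.4575, -0.1899, -0.0408]), np.float64(0.013438413624887628)) [[ 0.4388 -0.2057  0.024 ]]
mouth rough [[0.545  0.1363 0.205 ]] [[0.5554 0.1223 0.205 ]] (array([0.5683, 0.1695, 0.1757]), np.float64(0.0002311063382581864))
```

```bash
python3 -m crank '[[-40,-22,10,0,0,0,85],[-82,-44,20,0,0,0,85],[-123,-66,30,0,0,0,85],[-164,-88,40,0,0,0,85],[-205,-110,40,0,0,0,85],[-205,-110,40,0,0,0,85],[-205,-110,40,0,0,0,85],[-205,-110,40,0,0,0,85]]'
python3 - <<'E'
from h import *
import pickle
s=monitor.get_state(); f=imaging.grab_frame("wrist")[:,:,::-1]; cv2.imwrite("pics/w1.png",f); pickle.dump(s,open("w1.pkl","wb"))
E
```

```text
time_s: 0.95
position: [0.4404, -0.2043, 0.1712]
tool_rot: [180.0, -0.0, 90.0]
wrist_force: [-0.2, 0.2, -0.5]
gripper_width: 0.0849
grasp_force: 0.0
```

View pics/w1.png

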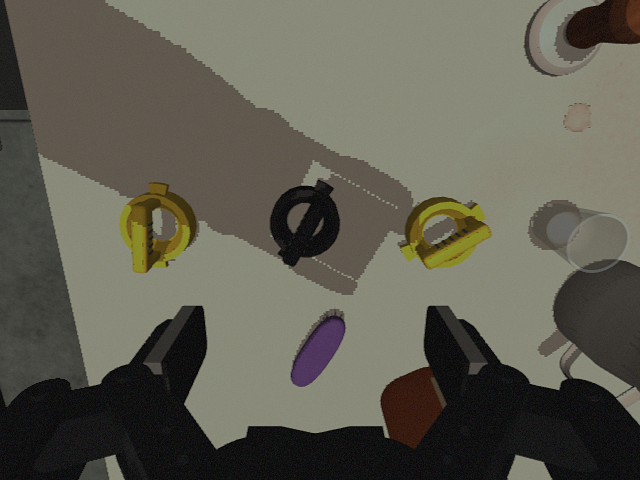

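The black carrier has its ring at about (305,221), with the bar running from about (322,190) to (290,260). I enlarge it to get the bar direction.

```bash
python3 - <<'E'
from h import *
f=cv2.imread("pics/w1.png")[165:285,250:370]
g=np.clip(f.astype(float)*2.5,0,255).astype(np.uint8)
cv2.imwrite("pics/w1c.png",cv2.resize(g,(600,600),interpolation=cv2.INTER_NEAREST))
E
```

```text
(no output)
```

View pics/w1c.png

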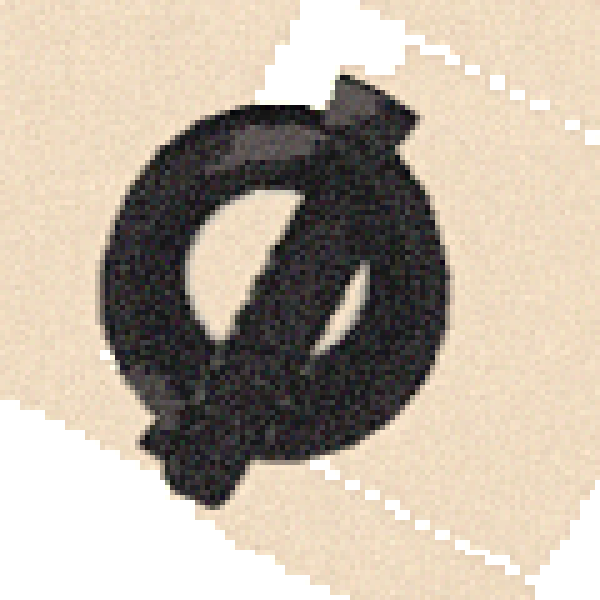

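```bash
python3 - <<'E'
from h import *
import pickle
np.set_printoptions(precision=4,suppress=True)
s=pickle.load(open("w1.pkl","rb"));W=cam("wrist",s); o=np.array([250,165])
P=lambda a,z: plane(W,o+np.array(a)/5,z)
print("cam",W[1][:3,3])
print("ringL,R,T,B",P([[100,283],[448,283],[274,103],[274,462]],.02))
for z in(.056,.044): 
  q=P([[305,195],[225,340],[365,260],[310,360]],z); print(q); d=q[0]-q[1];e=q[2]-q[3];print(np.degrees(np.arctan2([d[1],e[1]],[d[0],e[0]])))
# far end of bar top
print(P([[215,510],[165,485]],.056))
print("lug",P([[340,75],[418,122]],.018))
E
```

```text
cam [ 0.4394 -0.1269  0.3334]
ringL,R,T,B [[ 0.4011 -0.2154  0.02  ]
 [ 0.4606 -0.2154  0.02  ]
 [ 0.4311 -0.1843  0.02  ]
 [ 0.4306 -0.2482  0.02  ]]
[[ 0.4366 -0.1916  0.056 ]
 [ 0.4243 -0.2143  0.056 ]
 [ 0.4456 -0.2016  0.056 ]
 [ 0.4373 -0.2175  0.056 ]]
[61.5821 62.3451]
[[ 0.4364 -0.1944  0.044 ]
 [ 0.4236 -0.218   0.044 ]
 [ 0.4459 -0.2048  0.044 ]
 [ 0.4372 -0.2214  0.044 ]]
[61.5821 62.3451]
[[ 0.4223 -0.2423  0.056 ]
 [ 0.4145 -0.2381  0.056 ]]
lug [[ 0.4421 -0.18    0.018 ]
 [ 0.4552 -0.1879  0.018 ]]
```

The ring axis is at (0.431,-0.217). Its diameter measures 59.5 mm, the bar direction is 62° and the lug reach is 37 mm, all consistent with the given sizes. Next I turn +28° about tool z, descend and pinch.

```bash
python3 -m crank '[[-6,-5,0,0,0,0.14,40],[-12,-9,0,0,0,0.28,40],[-12,-9,10,0,0,0.42,40],[-12,-9,30,0,0,0.49,40],[-12,-9,60,0,0,0.49,40],[-12,-9,90,0,0,0.49,40],[-12,-9,115,0,0,0.49,40],[-12,-9,130,0,0,0.49,40],[-12,-9,140,0,0,0.49,40],[-12,-9,141,0,0,0.49,40],[-12,-9,141,0,0,0.49,40],[-12,-9,141,0,0,0.49,40]]'
python3 - <<'E'
from h import *
cv2.imwrite("pics/sc2.png",imaging.grab_frame("side")[260:440,220:440,::-1].repeat(3,0).repeat(3,1))
E
```

```text
time_s: 2.2
position: [0.4315, -0.2171, 0.031]
tool_rot: [179.9, 0.0, 61.9]
wrist_force: [0.6, -0.3, -0.1]
gripper_width: 0.0402
grasp_force: 0.0
```

View pics/sc2.png

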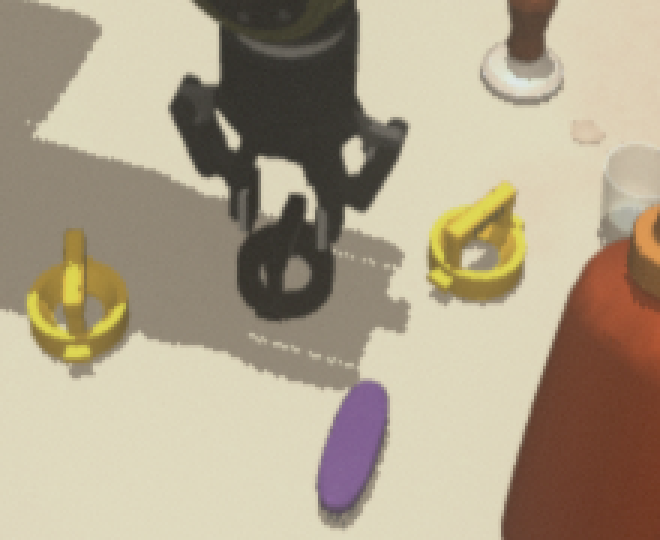

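The bar stands between the two fingers, so I close and lift.

```bash
python3 -m crank '[[0,0,0,0,0,0,0],[0,0,0,0,0,0,0],[0,0,0,0,0,0,0],[0,0,0,0,0,0,0],[0,0,0,0,0,0,0],[0,0,0,0,0,0,0],[0,0,-10,0,0,0,0],[0,0,-40,0,0,0,0],[0,0,-80,0,0,0,0],[0,0,-120,0,0,0,0],[0,0,-160,0,0,0,0],[0,0,-200,0,0,0,0],[0,0,-240,0,0,0,0],[0,0,-280,0,0,0,0],[0,0,-280,0,0,0,0],[0,0,-280,0,0,0,0]]'
```

```text
time_s: 3.85
position: [0.4308, -0.2169, 0.3107]
tool_rot: [179.9, 0.0, 61.9]
wrist_force: [-0.8, -0.4, -2.2]
gripper_width: 0.0098
grasp_force: 58.9
```

```bash
python3 -m crank '[[30,-7,0,0,0,0,0],[75,-17,0,0,0,0,0],[120,-28,0,0,0,0,0],[165,-38,0,0,0,0,0],[210,-48,0,0,0,0,0],[250,-58,0,0,0,0,0],[275,-64,0,0,0,0,0],[287,-66,0,0,0,0,0],[287,-66,0,0,0,0,0],[287,-66,0,0,0,0,0],[287,-66,0,0,0,0,0],[287,-66,0,0,0,0,0]]'
python3 - <<'E'
from h import *
import pickle
s=monitor.get_state(); f=imaging.grab_frame("wrist")[:,:,::-1]; cv2.imwrite("pics/w3.png",f); pickle.dump(s,open("w3.pkl","wb")); print(s["position"],s["tool_rot"])
g=np.clip(f.astype(float)*1.6,0,255).astype(np.uint8)
cv2.imwrite("pics/w3b.png",g)
E
```

```text
time_s: 5.05
position: [0.5077, 0.0663, 0.3102]
tool_rot: [180.0, 0.0, 61.8]
wrist_force: [-0.3, -0.3, -1.1]
gripper_width: 0.0095
grasp_force: 58.9
[0.50771151 0.06631184 0.31020311] [1.79997510e+02 4.05168392e-03 6.18443956e+01]
```

View pics/w3b.png

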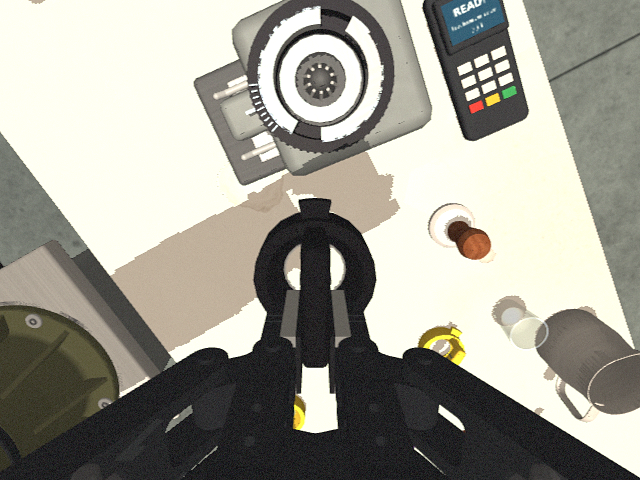

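The mouth is at about (320,75) and the dark slots in the bright steel rim are near (335,15) and (305,132). I crop to measure them.

```bash
python3 - <<'E'
from h import *
f=cv2.imread("pics/w3.png")[0:156,240:402]
cv2.imwrite("pics/w3c.png",cv2.resize(np.clip(f*1.3,0,255).astype(np.uint8),None,fx=3.8,fy=3.8,interpolation=cv2.INTER_NEAREST))
E
```

```text
(no output)
```

View pics/w3c.png

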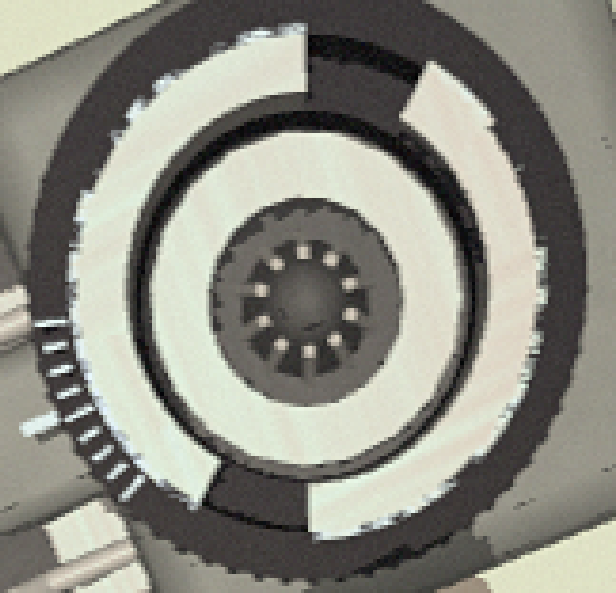

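```bash
python3 - <<'E'
from h import *
import pickle
from scipy.optimize import least_squares
np.set_printoptions(precision=4,suppress=True)
s=pickle.load(open("w3.pkl","rb"));W=cam("wrist",s)
P=lambda a: plane(W,np.array([240,0])+np.array(a)/3.8,.205)[:,:2]
f=cv2.imread("pics/w3.png").min(2)
def fit(q):
    r=least_squares(lambda p:np.hypot(q[:,0]-p[0],q[:,1]-p[1])-p[2],[q[:,0].mean(),q[:,1].mean(),.04],loss='soft_l1',f_scale=.0005); return r.x,np.std(r.fun)
outer=P([[305,27],[75,210],[72,290],[205,505],[313,538],[430,505],[540,340],[540,260],[430,64],[490,120],[140,100],[100,400]])
inner=P([[307,92],[402,118],[470,220],[489,300],[470,370],[222,460],[309,487],[128,290],[140,220],[190,140],[150,370],[410,440]])
black=P([[32,250],[586,270],[300,577],[560,400],[400,560],[60,160],[550,150]])
for n,q in(("outer",outer),("inner",inner),("black",black)): print(n,*fit(q))
u=P([[307,92],[306,35],[402,118],[428,64],[222,460],[205,500],[309,487],[312,538]])
c=np.array(fit(outer)[0][:2]); ci=np.array(fit(inner)[0][:2])
for cc in(c,ci): d=u-cc; print(np.degrees(np.arctan2(d[:,1],d[:,0])),np.hypot(*d.T))
# carrier in hand: ring
C=cam("wrist",s); print("carrier top at z",.31-.006, plane(W,[[254,270],[376,270],[316,199]],.31-.03+.02))
E
```

```text
outer [0.5577 0.1519 0.0405] 0.0005562131112476879
inner [0.5578 0.1519 0.0308] 0.0005717259012600972
black [0.5574 0.1513 0.047 ] 0.00041979246468220146
[  62.3211   62.5182   32.111    32.688  -147.1347 -146.2702 -117.419
 -116.7504] [0.031  0.0393 0.0312 0.0401 0.031  0.0385 0.0317 0.0406]
[  62.4076   62.5868   32.1055   32.6851 -147.1316 -146.2699 -117.5037
 -116.8181] [0.0309 0.0392 0.0311 0.04   0.0311 0.0386 0.0318 0.0407]
carrier top at z 0.304 [[0.483  0.0839 0.3   ]
 [0.5357 0.0557 0.3   ]
 [0.5265 0.1008 0.3   ]]
```

The mouth axis is at (0.5577,0.1518). The fitted steel annulus radii are 30.8 and 40.5 mm against a 31.2 mm bore, and the slots are centred at about 47.5°. I move above it with the lugs over the slots and descend to 8 mm above the rim.

```bash
python3 -m crank '[[30,1,0,0,0,0.08,0],[65,2,0,0,0,0.17,0],[90,4,0,0,0,0.25,0],[99,4,0,0,0,0.25,0],[99,4,20,0,0,0.25,0],[99,4,40,0,0,0.25,0],[99,4,55,0,0,0.25,0],[99,4,63,0,0,0.25,0],[99,4,63,0,0,0.25,0],[99,4,63,0,0,0.25,0],[99,4,63,0,0,0.25,0]]'
python3 - <<'E'
from h import *
for i in range(3):
    s=monitor.get_state(); print(s["position"],s["tool_rot"],s["wrist_force"],s["wrist_torque"],s["q"][5])
    f=imaging.grab_frame("wrist")
cv2.imwrite("pics/w4.png",np.clip(f[:,:,::-1]*1.5,0,255).astype(np.uint8))
cv2.imwrite("pics/w4.png",np.clip(f[:,:,::-1].astype(float)*1.6,0,255).astype(np.uint8))
E
```

```text
time_s: 6.2
position: [0.5582, 0.1527, 0.2482]
tool_rot: [179.9, -0.1, 47.6]
wrist_force: [-0.1, 0.2, -2.3]
gripper_width: 0.0094
grasp_force: 58.9
[0.55821835 0.15265512 0.24821754] [ 1.79948232e+02 -7.01127560e-02  4.76091457e+01] [-0.13992776  0.15135342 -2.26992822] [-0.02556686 -0.00294739  0.01434525] 54.05998302717498
[0.55817943 0.15269951 0.24807877] [ 1.79955097e+02 -6.07284440e-02  4.76086213e+01] [ 0.30151329 -0.45556389 -0.98966292] [ 0.0079231  -0.03835041  0.04494617] 54.06556786834034
[0.55813057 0.15275349 0.24791384] [ 1.79962468e+02 -5.15335458e-02  4.76095929e+01] [-0.07592371  0.11638412 -1.49486355] [-0.0229268   0.03504573 -0.00667452] 54.07046786416985
```

View pics/w4.png

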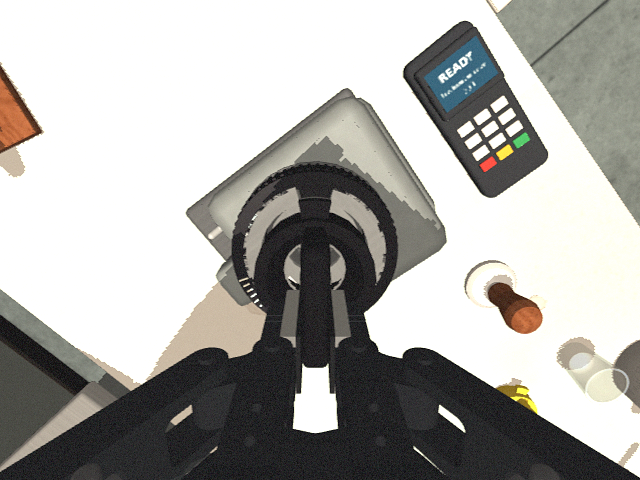

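The lug at column 316 sits centred in the dark slot at about 295–333. I shift 1 mm back along x and lower to a depth of about 3 mm.

```bash
cat > st.py <<'E'
from h import *
s=monitor.get_state(); p=s["position"]; print("t",round(s["time_s"],2),"p",np.round(p*1000,1),"rot",np.round(s["tool_rot"],1),"F",np.round(s["wrist_force"],1),"T",np.round(s["wrist_torque"],2),"depth",round((.205-(p[2]-.0305))*1000,1),"g",round(s["gripper_width"]*1000,1))
E
python3 -m crank '[[-1,0,3,0,0,0,0],[-1,0,6,0,0,0,0],[-1,0,9,0,0,0,0],[-1,0,11,0,0,0,0],[-1,0,13,0,0,0,0],[-1,0,14,0,0,0,0],[-1,0,15,0,0,0,0],[-1,0,15,0,0,0,0],[-1,0,15,0,0,0,0]]' >/dev/null; python3 st.py
```

```text
t 7.25 p [557.3 152.  232.3] rot [180.   -0.   47.6] F [ 0.6  0.1 -1.7] T [ 0.02  0.03 -0.05] depth 3.2 g 9.6
```

```bash
python3 -m crank '[[0,0,0.7,0,0,0,0],[0,0,1.4,0,0,0,0],[0,0,2,0,0,0,0],[0,0,2,0,0,0,0],[0,0,2,0,0,0,0]]' >/dev/null; python3 st.py;  python3 -m crank '[[0,0,0.7,0,0,0,0],[0,0,1.4,0,0,0,0],[0,0,2,0,0,0,0],[0,0,2,0,0,0,0],[0,0,2,0,0,0,0]]' >/dev/null; python3 st.py
```

```text
t 7.75 p [557.3 152.  230.2] rot [180.   -0.   47.6] F [ 0.1 -0.1 -0.9] T [ 0.02  0.03 -0.  ] depth 5.3 g 9.4
t 8.25 p [557.3 152.  228.2] rot [-180.     0.    47.6] F [-0.4 -0.4 -1.1] T [ 0.08 -0.01  0.05] depth 7.3 g 9.5
```

```bash
python3 -m crank '[[0,0,1,0,0,0,0],[0,0,2,0,0,0,0],[0,0,3,0,0,0,0],[0,0,3.5,0,0,0,0],[0,0,3.5,0,0,0,0],[0,0,3.5,0,0,0,0]]' >/dev/null; python3 st.py;  python3 -m crank '[[0,0,0.7,0,0,0,0],[0,0,1.4,0,0,0,0],[0,0,2,0,0,0,0],[0,0,2.5,0,0,0,0],[0,0,2.5,0,0,0,0]]' >/dev/null; python3 st.py
```

```text
t 8.85 p [557.3 152.  224.7] rot [-180.     0.    47.6] F [-0.  -0.4 -1.2] T [-0.02  0.    0.04] depth 10.8 g 9.2
t 9.35 p [557.2 152.  222.1] rot [-180.     0.    47.6] F [ 0.3  0.3 -1.9] T [ 0.   -0.05  0.01] depth 13.4 g 9.8
```

Past the rim height with no force, so the lugs are in the slots. I carry on to the seat.

```bash
python3 -m crank '[[0,0,0.7,0,0,0,0],[0,0,1.4,0,0,0,0],[0,0,2,0,0,0,0],[0,0,2.5,0,0,0,0],[0,0,2.5,0,0,0,0]]' >/dev/null; python3 st.py;  python3 -m crank '[[0,0,0.7,0,0,0,0],[0,0,1.4,0,0,0,0],[0,0,2,0,0,0,0],[0,0,2.5,0,0,0,0],[0,0,2.5,0,0,0,0]]' >/dev/null; python3 st.py; python3 -m crank '[[0,0,0.7,0,0,0,0],[0,0,1.4,0,0,0,0],[0,0,2,0,0,0,0],[0,0,2.5,0,0,0,0],[0,0,2.5,0,0,0,0]]' >/dev/null; python3 st.py
```

```text
t 9.85 p [557.3 152.  219.6] rot [-180.     0.    47.6] F [ 0.7  0.8 -0.9] T [ 0.    0.   -0.02] depth 15.9 g 9.2
t 10.35 p [557.3 152.  217.2] rot [180.   -0.   47.6] F [ 0.4  0.2 -1.3] T [ 0.02  0.03 -0.01] depth 18.3 g 9.8
t 10.85 p [557.3 152.1 214.8] rot [180.   -0.   47.6] F [-1.1  1.5  3. ] T [0.11 0.35 0.02] depth 20.7 g 9.3
```

```bash
python3 -m crank '[[0,0,0.7,0,0,0,0],[0,0,1.4,0,0,0,0],[0,0,2,0,0,0,0],[0,0,2.5,0,0,0,0],[0,0,2.5,0,0,0,0]]' >/dev/null; python3 st.py;  python3 -m crank '[[0,0,0.6,0,0,0,0],[0,0,1.2,0,0,0,0],[0,0,1.8,0,0,0,0],[0,0,2.4,0,0,0,0],[0,0,2.4,0,0,0,0]]' >/dev/null; python3 st.py
```

```text
t 11.35 p [557.3 152.1 212.5] rot [180.   -0.   47.6] F [-3.   1.4  7. ] T [0.19 0.55 0.01] depth 23.0 g 9.5
t 11.85 p [557.4 152.1 210.5] rot [180.   -0.   47.6] F [-3.2  2.5 10. ] T [0.1  0.72 0.01] depth 25.0 g 9.6
```

At depth 25 with 11 N the lugs are below the ribs. I relieve the small side load and turn clockwise in gentle steps.

```bash
python3 -m crank '[[0,-0.4,0.4,0,0,0,0],[0,-0.4,0.4,0,0,0.03,0],[0,-0.4,0.4,0,0,0.06,0],[0,-0.4,0.4,0,0,0.09,0],[0,-0.4,0.4,0,0,0.12,0],[0,-0.4,0.4,0,0,0.12,0]]' >/dev/null; python3 st.py;  python3 -m crank '[[0,0,0,0,0,0.04,0],[0,0,0,0,0,0.08,0],[0,0,0,0,0,0.12,0],[0,0,0,0,0,0.12,0]]' >/dev/null; python3 st.py
```

```text
t 12.45 p [557.6 152.3 210.4] rot [ 1.799e+02 -1.000e-01  4.070e+01] F [-0.6  0.2 10.5] T [0.01 0.16 0.07] depth 25.1 g 9.4
t 12.85 p [557.6 152.3 210.4] rot [ 1.799e+02 -1.000e-01  3.380e+01] F [-0.3  0.6  9.2] T [0.   0.06 0.1 ] depth 25.1 g 9.6
```

```bash
python3 -m crank '[[0,0,0,0,0,0.05,0],[0,0,0,0,0,0.1,0],[0,0,0,0,0,0.15,0],[0,0,0,0,0,0.2,0],[0,0,0,0,0,0.2,0]]' >/dev/null; python3 st.py;  python3 -m crank '[[0,0,0,0,0,0.05,0],[0,0,0,0,0,0.1,0],[0,0,0,0,0,0.15,0],[0,0,0,0,0,0.2,0],[0,0,0,0,0,0.24,0],[0,0,0,0,0,0.24,0]]' >/dev/null; python3 st.py
python3 -m crank '[[0,0,0,0,0,0.03,0],[0,0,0,0,0,0.06,0],[0,0,0,0,0,0.09,0],[0,0,0,0,0,0.09,0]]' >/dev/null; python3 st.py
```

```text
t 13.35 p [557.6 152.3 210.4] rot [ 1.80e+02 -1.00e-01  2.23e+01] F [ 0.9  0.7 10.4] T [0.07 0.07 0.12] depth 25.1 g 9.6
t 13.95 p [557.6 152.3 210.4] rot [ 1.8e+02 -1.0e-01  8.6e+00] F [-1.6  0.6 10. ] T [-0.04 -0.    0.08] depth 25.1 g 9.4
t 14.35 p [557.6 152.4 210.4] rot [-1.8e+02 -1.0e-01  3.4e+00] F [-0.9  2.   9.3] T [0.15 0.12 0.13] depth 25.1 g 9.4
```

Free so far. I feel for the stop in 1° steps.

```bash
for k in 1 2; do python3 -m crank '[[0,0,0,0,0,0.017,0],[0,0,0,0,0,0.035,0],[0,0,0,0,0,0.035,0]]' >/dev/null; python3 st.py; done
for k in 1 2 ; do python3 -m crank '[[0,0,0,0,0,0.017,0],[0,0,0,0,0,0.017,0]]' >/dev/null; python3 st.py; done
```

```text
t 14.65 p [557.5 152.5 210.4] rot [-1.8e+02 -1.0e-01  1.5e+00] F [-0.6  1.5  9. ] T [0.24 0.1  0.13] depth 25.1 g 9.6
t 14.95 p [557.6 152.5 210.4] rot [-1.8e+02 -1.0e-01 -5.0e-01] F [-1.2  1.   9.6] T [0.24 0.11 0.07] depth 25.1 g 9.4
t 15.15 p [557.6 152.5 210.4] rot [-1.8e+02 -1.0e-01 -1.5e+00] F [ 0.7  2.6 10.3] T [0.26 0.11 0.09] depth 25.1 g 9.5
t 15.35 p [557.6 152.6 210.4] rot [-1.8e+02 -1.0e-01 -2.5e+00] F [-0.2  0.8 10.3] T [0.27 0.14 0.06] depth 25.1 g 9.7
```

```bash
python3 -m crank '[[0,0,0,0,0,0.017,0],[0,0,0,0,0,0.017,0]]' >/dev/null; python3 st.py; python3 -m crank '[[0,0,0,0,0,0.017,0],[0,0,0,0,0,0.017,0]]' >/dev/null; python3 st.py; python3 -m crank '[[0,0,0,0,0,0.01,0],[0,0,0,0,0,0.01,0]]' >/dev/null; python3 st.py
```

```text
t 15.55 p [557.6 152.6 210.4] rot [-1.799e+02 -1.000e-01 -3.500e+00] F [-0.4  2.6 10.2] T [0.37 0.1  0.15] depth 25.1 g 9.7
t 15.75 p [557.6 152.6 210.4] rot [-1.799e+02 -1.000e-01 -4.400e+00] F [-0.7  2.8 10.1] T [0.35 0.08 0.11] depth 25.1 g 9.5
t 15.95 p [557.6 152.7 210.5] rot [-1.799e+02 -1.000e-01 -5.000e+00] F [-0.2  3.   9.4] T [0.4  0.14 0.21] depth 25.0 g 9.4
```

```bash
for k in 1; do python3 -m crank '[[0,0,0,0,0,0.01,0],[0,0,0,0,0,0.01,0]]' >/dev/null; python3 st.py; done; python3 -m crank '[[0,0,0,0,0,0.01,0],[0,0,0,0,0,0.01,0]]' >/dev/null; python3 st.py
```

```text
t 16.15 p [557.6 152.7 210.5] rot [-1.799e+02 -1.000e-01 -5.600e+00] F [0.2 2.8 8.7] T [0.49 0.04 0.23] depth 25.0 g 9.4
t 16.35 p [557.6 152.8 210.5] rot [-179.9   -0.2   -6.1] F [0.5 3.  9.2] T [ 0.65 -0.07  0.29] depth 25.0 g 9.5
```

```bash
python3 -m crank '[[0,0,0,0,0,0.01,0],[0,0,0,0,0,0.01,0]]' >/dev/null; python3 st.py; python3 -m crank '[[0,0,0,0,0,0.01,0],[0,0,0,0,0,0.01,0]]' >/dev/null; python3 st.py
```

```text
t 16.55 p [557.7 152.9 210.5] rot [-179.9   -0.2   -6.7] F [0.7 5.5 9.2] T [ 0.75 -0.12  0.38] depth 25.0 g 9.4
t 16.75 p [557.7 153.1 210.5] rot [-179.9   -0.2   -7.3] F [0.6 5.9 9.2] T [ 0.87 -0.22  0.45] depth 25.0 g 9.3
```

The stop is felt: torque rose steadily from 0.1 to 0.45 N m past about −5°. I ease the twist back about 2° and rise.

```bash
python3 -m crank '[[0,0,0,0,0,-0.02,0],[0,0,0,0,0,-0.035,0],[0,0,-0.7,0,0,-0.035,0],[0,0,-1.4,0,0,-0.035,0],[0,0,-2,0,0,-0.035,0],[0,0,-2,0,0,-0.035,0]]' >/dev/null; python3 st.py; python3 -m crank '[[0,0,-0.5,0,0,0,0],[0,0,-1,0,0,0,0],[0,0,-1.5,0,0,0,0],[0,0,-1.5,0,0,0,0]]' >/dev/null; python3 st.py;  python3 -m crank '[[0,0,-0.5,0,0,0,0],[0,0,-1,0,0,0,0],[0,0,-1,0,0,0,0]]' >/dev/null; python3 st.py
```

```text
t 17.35 p [557.6 152.8 212.1] rot [-1.799e+02 -1.000e-01 -5.300e+00] F [1.4 4.8 6.3] T [ 0.77 -0.21  0.02] depth 23.4 g 9.5
t 17.75 p [557.3 152.6 213.2] rot [-1.8e+02 -1.0e-01 -5.3e+00] F [1.6 5.7 5.4] T [ 0.88 -0.48  0.1 ] depth 22.3 g 9.3
t 18.05 p [557.2 152.5 213.9] rot [-180.    -0.    -5.3] F [2.  4.2 4.4] T [ 0.81 -0.48  0.15] depth 21.6 g 9.2
```

```bash
python3 -m crank '[[0,-0.5,-0.3,0,0,0,0],[0,-0.5,-0.6,0,0,0,0],[0,-0.5,-0.6,0,0,0,0]]' >/dev/null; python3 st.py; python3 -m crank '[[0,0,-0.6,0,0,0,0],[0,0,-0.6,0,0,0,0]]' >/dev/null; python3 st.py
```

```text
t 18.35 p [557.2 152.7 214.1] rot [180.   -0.   -5.3] F [ 6.   3.6 -0.6] T [ 0.59 -0.86  0.16] depth 21.4 g 9.7
t 18.55 p [557.2 152.7 214.2] rot [180.    0.   -5.3] F [ 6.4  3.9 -4.1] T [ 0.62 -1.19  0.16] depth 21.3 g 9.6
```

The carrier stays at 21.4 mm as the upward pull builds, so the lugs are in the pockets. I unload it, open and lift away.

```bash
python3 -m crank '[[0.4,-0.3,0.4,0,0,0,0],[0.4,-0.3,0.5,0,0,0,0],[0.4,-0.3,0.5,0,0,0,0]]' >/dev/null; python3 st.py; python3 -m crank '[[0,0,0,0,0,0,10],[0,0,0,0,0,0,15],[0,0,0,0,0,0,25],[0,0,0,0,0,0,40],[0,0,0,0,0,0,45],[0,0,0,0,0,0,45],[0,0,0,0,0,0,45]]'; python3 st.py
```

```text
t 18.85 p [557.3 153.  214.2] rot [180.    0.   -5.3] F [ 2.2  2.5 -2.8] T [ 0.41 -0.48  0.12] depth 21.3 g 9.5
time_s: 19.55
position: [0.5575, 0.153, 0.2146]
tool_rot: [180.0, -0.0, -5.3]
wrist_force: [0.0, -0.0, -1.1]
gripper_width: 0.0447
grasp_force: 0.0
t 19.55 p [557.5 153.  214.6] rot [180.   -0.   -5.3] F [ 0.  -0.  -1.1] T [ 0.02  0.02 -0.02] depth 20.9 g 44.7
```

```bash
python3 -m crank '[[0,0,-8,0,0,0,45],[0,0,-25,0,0,0,45],[0,0,-50,0,0,0,45],[0,0,-80,0,0,0,45],[-40,0,-95,0,0,0,45],[-80,0,-95,0,0,0,45],[-80,0,-95,0,0,0,45],[-80,0,-95,0,0,0,45],[-80,0,-95,0,0,0,45]]' >/dev/null; python3 st.py; python3 - <<'E'
from h import *
import pickle
s=monitor.get_state(); f=imaging.grab_frame("wrist")[:,:,::-1]; pickle.dump(s,open("w5.pkl","wb"))
cv2.imwrite("pics/w5.png",np.clip(f.astype(float)*1.8,0,255).astype(np.uint8))
E
```

```text
t 20.45 p [478.4 160.3 309.8] rot [-180.    -0.    -5.3] F [0.4 0.8 0. ] T [0.03 0.06 0.03] depth -74.3 g 45.1
```

View pics/w5.png

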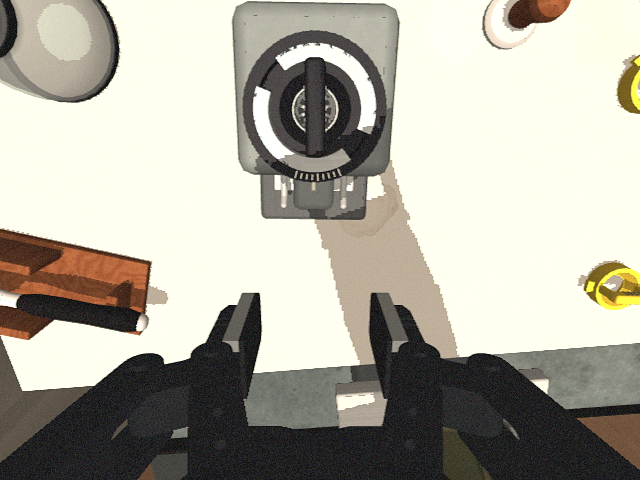

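The carrier sits level in the mouth with its bar along the tool's x axis from (315,58) to (315,155), about −5° in the world. The slots are empty at (262,80) and (360,150), and nothing else has moved.

```bash
python3 -c "
from cell import order
print(order.hand_in())"
```

```text
the job is handed in; nothing more can be done
None
```

I put the black burr carrier back into the grinder, turned it clockwise to the stop and let go with its lugs in the pockets. It stayed at about 21.4 mm depth under a light upward pull. The most I measured at the wrist was about 11 N of push and 0.45 N m of twist, and the job was handed in at about 20.5 s.

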